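# Pack the tube rack and clamp the carrier shut

### The arm

A 6-joint arm with a two-finger parallel gripper is mounted at the origin on the work surface. World frame = base frame: x ahead of the robot, y to its left, z up, the work surface at z = 0. Lengths are in mm, angles in degrees, forces in N, time in s.
With the tool pointing down it reaches from about 325 to 925 mm from the base axis. Payload 3.1 kg.
Tool frame: the origin (TCP) lies at the very end of the fingers, on their centre line; the grasp point (between the pads) lies grasp_offset behind it (grasp_offset is the distance from the TCP to the grasp point, in mm); z points along the fingers, x is the direction in which the jaws open and shut, and the axes are right-handed (so a half turn about z gives the same grasp; the last joint's range is limited). The gripper opens to 85 mm and grips with 20 to 120 N. Pads are 22 mm wide; open, the fingers measure 114 mm over their backs; the gripper's body (76 mm by 85 mm) begins 54 mm behind the grasp point. The pads swing forward as they close: fully open they stand 13 mm farther back than shut.
Start: joints at [-74.038, 12.427, 92.441, -0, 75.132, -6.429], TCP at [238.102, -577.881, 231.3] pointing down, gripper open.
Joint ranges: [-157.48, 157.48], [-44.54, 120.13], [17.64, 146.25], [-64.5, 244.5], [7.68, 150.69], [-147.95, 147.95]. Speed limits (degrees/s): [159.86, 159.86, 180, 180, 180, 180].

### API

Orientations are given as [roll, pitch, yaw] about the fixed x, y, z axes, in that order (R = Rz(yaw) Ry(pitch) Rx(roll)).
In Python, from station import * gives the robot as it stands. Calls block until the motion is done:
- goto(position, orientation): joint-space move of the TCP to a pose.
- move_l(position, attitude=None, speed=150): straight line of the TCP; attitude=None keeps the orientation; speed is the mean speed in mm/s.
- move_j(angles): joint-space move.
- grip(opening, squeeze=None): finger opening in mm; squeeze is the grip in N (None keeps the last); returns when the fingers have stopped.
- wait(seconds).
- solve_ik(position, orientation): joint angles nearest the present ones, or None.
- get_obs(): the state.
- get_image(name): name is "scene" or "top" or "wrist"; returns the picture (400x640x3 uint8, red, green, blue); there is no depth.
- get_calibration(name): a dict with "fx", "fy", "cx", "cy" (pixels), "R" (3x3) and "t" (3): a world point X has camera coordinates R X + t; the wrist camera has in their place "mount" (4x4, takes a point from camera to tool coordinates, whose origin is the TCP and whose axes are the tool frame's). Camera axes: x right, y down, z forward; pixel columns grow to the right and rows downward; lengths in mm; the calibration is good to about 2 mm. A picture is of the moment at which its call begins: read the wrist's pose just before it. get_calibration takes no time and is no camera call.
A pose or a line that the arm cannot do raises Unreachable and nothing moves.
- sign_off(): hands the job in, once; it reports no verdict.
Trained networks look in the newest picture that a camera, given by its name, has taken for a name from the list of things; names that differ only in an ending like _2 or _b are one class to them, and where a whole thing is asked for, a point or a joint stands for the part that bears it (a point fixed in the world has none). Each returns a list of dicts, best first, with "score" (0 to 1); they miss things now and then, are a little off and sometimes report something else, mostly with a low value. They report only what shows in the picture. A call takes as long as a camera call. They do not tell look-alikes from the thing itself.
- spot_in(name, camera): "extent" ([centre column, centre row, width, height] in pixels, round what is visible of it).
- regions_of(name, camera): "region" (400x640 bool, what is visible of it) and "extent" ([centre column, centre row, width, height] in pixels, round what is visible of it).
The state is a dict: "t": time; "joint_pos": joint angles; "qvel": joint speeds; "effort": joint torques, N m; "tcp_pos": TCP position; "ee_rot": TCP orientation; "wrist_force": force on the tool from outside, world axes, zero at the start; "moment": the same for the moment, N m; "grip_width": finger opening in mm.
Only numpy, scipy, OpenCV 4.12 (cv2) and the standard library are available. Lean on these libraries where they do the work, as an engineer would, in place of code of your own. Each camera call takes 0.05 s, during which the arm holds its last target.

### The job

Put the rack that holds the tubes into the transport box, keeping it upright and setting it down on the floor of the box rather than dropping it. Then shut the lid fully and after that swing the clamp arm all the way down across the lid. Leave the empty rack and everything else on the table where it is.

Things in the scene. Friction and masses are not known exactly. Their poses are not given: they have to be found in the camera images.
- carrier: White plastic transport box with a grey hinged lid and a steel clamp, fixed to the table. Outside 140 (its x) x 180 (its y) x 140 mm high, open on top, walls and floor 8 mm: inside 124 x 164 mm and 132 mm deep. Origin under its centre on the table; x axis points to the side where the lid is hinged (away from the robot, turned up to 0.3 rad), y to the side where the clamp is mounted, z up. The clamp bracket stands beside the box at y = 93 to 123 mm, up to z = 188 mm.
- lid (a joint): Angle of the lid, rad: 0 = shut, lying flat on the rim; 1.57 = upright; stop at 1.95. It starts at 1.65 to 1.85, leaning back past upright. A stiff friction hinge: it stays where it is left; 1 to 4 N at its free edge moves it either way.
- lid_hinge (a point): Middle of the lid's hinge line, in the carrier frame at (70, 0, 140) mm, the hinge line runs along the carrier's y. The lid is a flat grey slab, 145 mm from hinge to free edge, 184 mm wide, 12 mm thick; its underside passes through the hinge line. When it is open its outer face looks away from the robot, smooth, so it can be pushed over from behind and then pressed down. When shut its top is at z = 152 mm.
- lid_tab (a point): Middle of the free edge of the lid, on its outer (upper) face, 145 mm from the hinge line; an 11 mm long, 70 mm wide thumb tab projects beyond it there.
- clamp (a joint): Angle of the clamp arm, rad: 0 = down, lying level across the lid; 1.57 = upright; stop at 2.1. It starts at 1.6 to 1.9, leaning outward (to the carrier's +y). Stiff friction pivot: it stays where it is left; 1 to 4 N at the paddle moves it.
- clamp_pivot (a point): Axis of the clamp arm, in the carrier frame at (0, 108, 172) mm, the axis runs along the carrier's x. When down, the steel arm (24 mm wide, 10 mm thick) runs from here along the carrier's -y over the lid.
- clamp_paddle (a point): Middle of the outer face (upper face when the clamp is down) of the black rubber paddle at the end of the clamp arm, 125 mm from the pivot along the arm. The paddle is 52 mm wide (along the pivot axis), 40 mm long (105 to 145 mm from the pivot) and 12 mm thick, its middle plane passing through the pivot axis. It can be pushed over from the outer side and then pressed down; when down its upper face is at z = 178 mm.
- rack_full_center (a point): Centre, half-way up (61 mm over its foot), of the white plastic rack that holds ten capped tubes. 84 (its x) x 140 (its y) x 122 mm high; z up. About 0.6 kg (0.45 to 0.75). Tube caps reach 85 mm over its foot, 34 mm to either side of the middle.
- rack_full_bar (a point): Middle of the carrying bar of that rack, 115 mm over its foot (54 mm above the centre). The bar is 14 mm square, runs along the rack's y over its whole length, and is held by a 14 mm wide post at each end (59 mm or more from the middle); it can be gripped across, fingers closing along the rack's x; below the bar is free space down to the caps 23 mm below its underside.
- rack_empty_center (a point): Centre (61 mm over its foot) of the other rack: the same shape and size, but with no tubes; bystander. The two racks may stand in either place.
- bottle: white plastic bottle with a grey cap, 60 mm across, 150 mm tall; origin under its centre; bystander
- bowl: open steel bowl, 110 mm across, 50 mm tall; origin under its centre; bystander
- tape: roll of white tape lying flat, 90 mm across, 25 mm tall; origin under its centre; bystander
- carton: small cardboard carton 60 x 90 x 35 mm; origin under its centre; bystander
- forceps: steel ring-handled forceps lying flat, about 160 mm long, 8 mm tall; origin under the middle; bystander
Not all that is in view belongs to the job. Leave any green or purple look-alike of the part that bears rack_full_center alone.

How it is judged (in metres and radians):
On the way, in this order (a step that is already met when the one before it is completed fails the run):
1. the rack with the tubes stands upright on the floor of the box (x of rack_full_center in the frame of carrier between -0.04 and 0.04 m and y of rack_full_center in the frame of carrier between -0.04 and 0.04 m and z of rack_full_center in the frame of carrier between 0.06 and 0.075 m and angle between rack_full_center's own z axis and vertical below 0.08 rad), for 0.2 s.
2. the lid is shut over it (all of step 1 and value of joint lid below 0.04 rad), for 0.2 s.
3. the clamp is down across the shut lid (all of step 2 and value of joint clamp below 0.05 rad), for 0.2 s.
At the end, for the whole second after the job is handed in: The rack with the tubes stands on the floor of the box (centre within 40 mm of the box's middle in x and y, at most 6 mm off its floor, tilt under 0.08 rad), the lid is shut (under 0.04 rad) and the clamp is down (under 0.05 rad) (all of step 3); the robot touches nothing.
It fails at once if the rack with the tubes is tipped by more than 0.6 rad (angle between rack_full_center's own z axis and vertical above 0.6 rad).
It fails at once if the rack with the tubes is dropped into the box (faster than 0.6 m/s while less than 60 mm over its floor) (x of rack_full_center in the frame of carrier between -0.06 and 0.06 m and y of rack_full_center in the frame of carrier between -0.08 and 0.08 m and z of rack_full_center in the frame of carrier below 0.129 m and linear speed of rack_full above 0.6 m/s).
It fails at once if the empty rack or another bystander is moved by more than 30 mm (distance of any of rack_empty_center, bottle, bowl, tape, carton, forceps from where it was at the start of the episode above 0.03 m).
It also fails if it takes over 72 s, if anything falls off the work surface, if the arm or the gripper's body presses on something with over 40 N, if the wrist force passes 120 N, or if a joint passes its speed limit or range.

## Working session

There is one attempt and no reset: what is moved stays moved. The work goes in short steps, each a Python script; the robot and the scene stay as the last script left them, time stands still between calls to the robot, and variables do not carry over. Pictures are saved under pics/ and viewed, and the job is handed in when it is done.

```bash
mkdir -p pics; ls
python3 - <<'E'
from station import *
import cv2,numpy as np
o=get_obs();print(o)
for n in ("scene","top"):
    im=get_image(n);cv2.imwrite(f"pics/{n}0.png",im[:,:,::-1])
    print(n,get_calibration(n))
print(get_calibration("wrist"))
try: print(grasp_offset)
except Exception as e: print(e)
E
```

```text
pics
{'t': 0.0, 'joint_pos': array([-7.40375809e+01,  1.24786399e+01,  9.25302090e+01,  2.55125908e-03,
        7.51301994e+01, -6.42711885e+00]), 'qvel': array([-0.02136445, -0.02094988,  0.0208916 , -0.02324142, -0.03257019,
        0.02580379]), 'effort': array([-1.05070048e-03, -3.96854103e+01, -3.03850937e+01, -1.25830866e-04,
        9.88832151e-03,  2.18981526e-06]), 'tcp_pos': array([ 237.884127  , -577.07211721,  229.93210717]), 'ee_rot': array([-1.79981986e+02,  1.37898513e-01, -6.76110981e+01]), 'wrist_force': array([0.23844925, 0.97942478, 0.91242753]), 'moment': array([ 0.01315928,  0.02319904, -0.03969701]), 'grip_width': 85.49004281884581}
scene {'fx': 387.7568985325021, 'fy': 387.7568985325021, 'cx': 321.96196398458477, 'cy': 197.51965060444007, 'R': array([[ 0.82853511,  0.55989706,  0.00669798],
       [ 0.43983903, -0.64337762, -0.62658348],
       [-0.34651292,  0.52209244, -0.77932553]]), 't': array([-404.71916203, -173.55438934, 1459.92528869])}
top {'fx': 389.25411035043567, 'fy': 389.25411035043567, 'cx': 311.8528681624417, 'cy': 202.94587517778004, 'R': array([[ 0.01421793, -0.99969381,  0.02025192],
       [-0.99737861, -0.01561633, -0.07065438],
       [ 0.07094901, -0.01919427, -0.99729525]]), 't': array([ -51.40546715,  554.66401992, 1095.0787982 ])}
{'fx': 280.50758244390465, 'fy': 280.50758244390465, 'cx': 318.84592446909335, 'cy': 200.81009443762753, 'mount': array([[ 9.99999967e-01,  2.34554493e-04,  1.07975528e-04,
         2.39524916e-01],
       [-2.55340560e-04,  9.60474320e-01,  2.78368489e-01,
        -7.02536749e+01],
       [-3.84151425e-05, -2.78368507e-01,  9.60474348e-01,
        -1.41568595e+02],
       [ 0.00000000e+00,  0.00000000e+00,  0.00000000e+00,
         1.00000000e+00]])}
18.700000000000003
```

View pics/scene0.png

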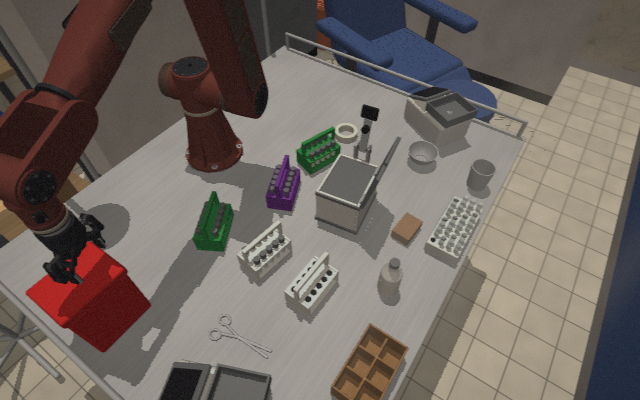

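View pics/top0.png

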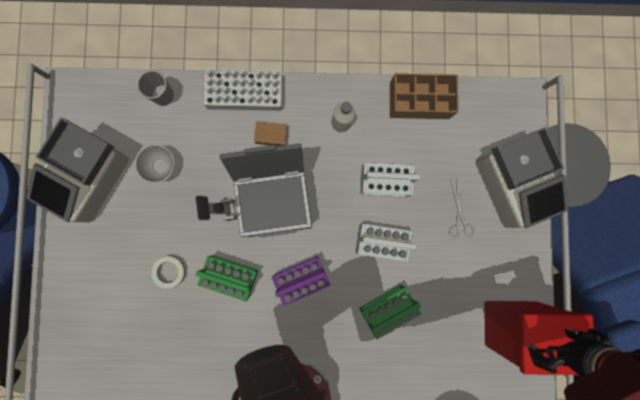

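Run:
```python
import cv2,numpy as np
t=cv2.imread("pics/top0.png");s=cv2.imread("pics/scene0.png")
a=cv2.resize(t[150:270,350:430],None,fx=4.5,fy=4.5,interpolation=cv2.INTER_CUBIC)
b=cv2.resize(s[210:320,230:345],None,fx=3.8,fy=4.9,interpolation=cv2.INTER_CUBIC)
h=min(a.shape[0],b.shape[0]);cv2.imwrite("pics/crop1.png",np.hstack([a[:h],b[:h]])[:600,:800])
c=cv2.resize(t[130:250,185:325],None,fx=5.5,fy=5,interpolation=cv2.INTER_CUBIC);cv2.imwrite("pics/crop2.png",c)
```

```text
(no output)
```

View pics/crop1.png

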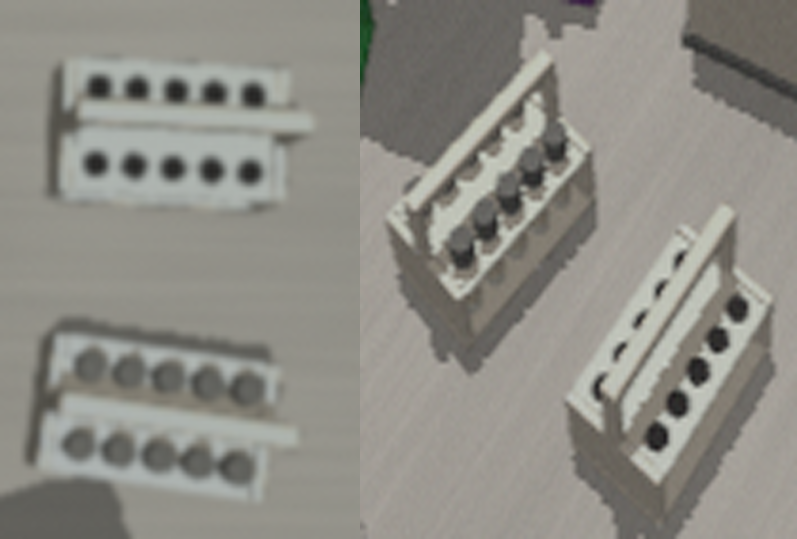

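View pics/crop2.png

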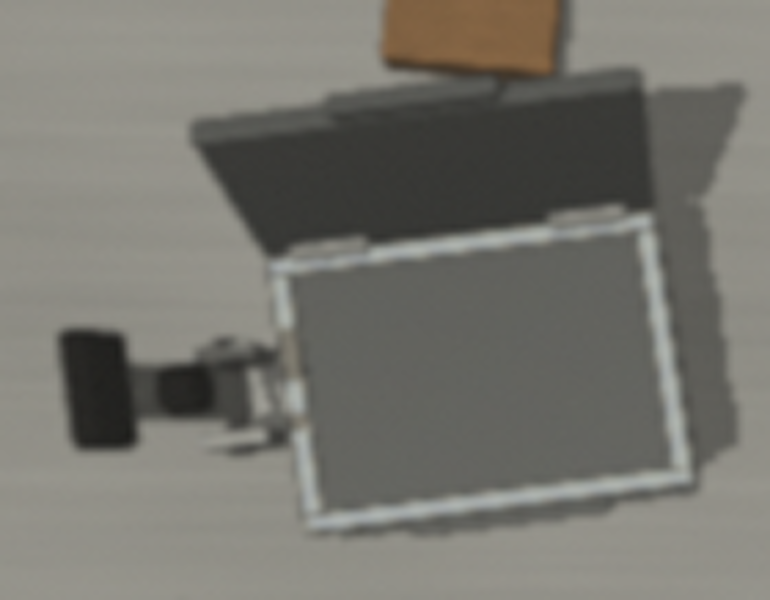

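Candidates: white rack at top (386,242) has raised grey caps, so it is the full one. White rack at (388,180) has black empty holes, so it's the bystander. The green and purple racks are look-alikes. The crop confirms this.

```bash
cat > h.py <<'E'
from station import *
import numpy as np,cv2
from scipy.spatial.transform import Rotation as Ro
def ray(c,uv,z):
    k=get_calibration(c) if isinstance(c,str) else c
    d=np.array([(uv[0]-k["cx"])/k["fx"],(uv[1]-k["cy"])/k["fy"],1.])
    R=k["R"];C=-R.T@k["t"];w=R.T@d
    return C+w*(z-C[2])/w[2]
def proj(c,X):
    k=get_calibration(c) if isinstance(c,str) else c
    p=(k["R"]@np.atleast_2d(X).T).T+k["t"]
    return np.c_[k["fx"]*p[:,0]/p[:,2]+k["cx"],k["fy"]*p[:,1]/p[:,2]+k["cy"]]
def wristcal(o):
    k=dict(get_calibration("wrist"));m=k["mount"]
    T=np.eye(4);T[:3,:3]=Ro.from_euler("xyz",o["ee_rot"],degrees=True).as_matrix();T[:3,3]=o["tcp_pos"]
    W=np.linalg.inv(T@m);k["R"]=W[:3,:3];k["t"]=W[:3,3];return k
E
python3 - <<'E'
from h import *
P=[ray("top",(185+x/5.5,130+y/5),140) for x,y in [(275,267),(648,215),(690,488),(315,528)]]
P=np.array(P);print(P.round(),P.mean(0))
print([np.linalg.norm(P[i]-P[(i+1)%4]).round() for i in range(4)])
B=np.array([ray("top",(350+x/4.5,150+y/4.5),122) for x,y in [(62,402),(298,436)]])
print(B.round(),B.mean(0),np.linalg.norm(B[0]-B[1]))
D=np.array([ray("top",(350+x/4.5,150+y/4.5),122) for x,y in [(80,110),(313,122)]]);print(D.round(),D.mean(0),np.linalg.norm(D[0]-D[1]))
# scene bar ends, full: crop
S=np.array([ray("scene",(230+(x-360)/3.8,210+y/4.9),122) for x,y in [(410,205),(550,60)]]);print(S.round(),S.mean(0),np.linalg.norm(S[0]-S[1]))
E
```

```text
[[594. 156. 140.]
 [624. -16. 140.]
 [484. -38. 140.]
 [461. 134. 140.]] [540.63307211  58.96353241 140.        ]
[np.float64(175.0), np.float64(141.0), np.float64(174.0), np.float64(134.0)]
[[ 456. -177.  122.]
 [ 438. -314.  122.]] [ 446.84300261 -245.43610057  122.        ] 137.75791337631125
[[ 625. -187.  122.]
 [ 621. -323.  122.]] [ 623.02414813 -255.14269787  122.        ] 136.68334510510758
[[ 443. -314.  122.]
 [ 465. -181.  122.]] [ 453.74171636 -247.38637471  122.        ] 134.99555806321797
```

Run:
```python
from h import *
for n,p,y in (("w1",[447,-245,300],-7.5),("w2",[530,40,370],9.5)):
    goto(p,[180,0,y]); wait(0.3); o=get_obs();print(o['t'],o['tcp_pos'],o['ee_rot'],o['wrist_force'])
    im=get_image("wrist");np.save(n+".npy",{"o":o},allow_pickle=True);cv2.imwrite(f"pics/{n}.png",im[:,:,::-1])
```

```text
1.8833 [ 446.75354761 -245.6261992   299.77152434] [-1.79990925e+02  2.25352077e-02 -7.57242937e+00] [-0.49655113 -0.5070077   0.77584234]
3.4 [529.9407954   39.05540151 369.69480123] [1.79998763e+02 2.96899765e-02 9.40331295e+00] [-0.07576165  0.05583708  0.00216864]
```

View pics/w1.png

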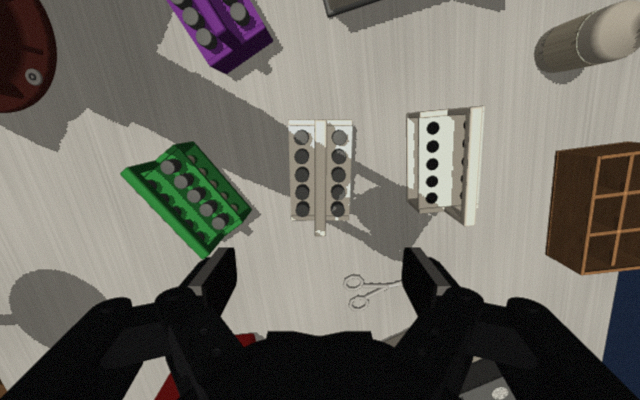

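View pics/w2.png

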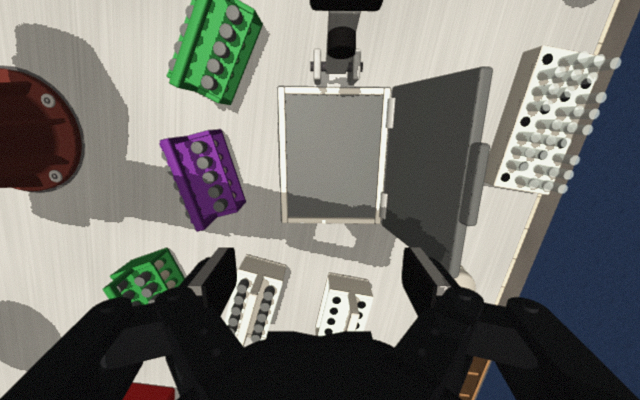

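The wrist view shows the full rack's bar at about (320,121)–(320,235) with raised caps. The box rim corners are near (278,87), (390,87), (386,222), (281,223).

Run:
```python
from h import *
k=wristcal(np.load("w1.npy",allow_pickle=True).item()["o"])
B=np.array([ray(k,u,122) for u in [(320.5,121),(320.5,235)]]);d=B[0]-B[1];print(B.round(),B.mean(0),np.linalg.norm(d),np.degrees(np.arctan2(-d[0],d[1])))
k=wristcal(np.load("w2.npy",allow_pickle=True).item()["o"])
P=np.array([ray(k,u,140) for u in [(278,87),(390,87),(386,222),(281,223)]]);print(P.round(),P.mean(0))
print([np.linalg.norm(P[i]-P[(i+1)%4]).round() for i in range(4)])
im=cv2.imread("pics/w2.png");cv2.imwrite("pics/w2c.png",cv2.resize(im[0:240,250:510],None,fx=2.5,fy=2.5))
```

```text
[[ 457. -178.  122.]
 [ 440. -311.  122.]] [ 448.46576757 -244.43711354  122.        ] 134.75473154008696 -7.463706988155311
[[462. 138. 140.]
 [598. 161. 140.]
 [634. -13. 140.]
 [488. -39. 140.]] [545.70223749  61.74084371 140.        ]
[np.float64(138.0), np.float64(177.0), np.float64(148.0), np.float64(179.0)]
```

View pics/w2c.png

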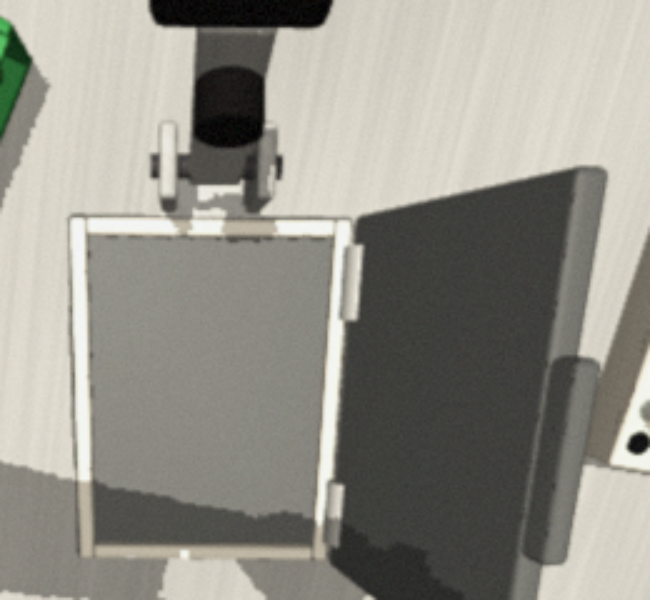

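Run:
```python
from h import *
from scipy.optimize import least_squares
k=wristcal(np.load("w2.npy",allow_pickle=True).item()["o"])
f=lambda L:np.array([(185+x/5.5,130+y/5) for x,y in L])
top=f([(275,267),(648,215),(690,488),(315,528),(195,143),(640,92),(100,390)])
w=np.array([(278,86.3),(390.3,86.8),(381,223),(282,223),(481.2,67.2)])
def model(p):
    x,y,a,l,c=p
    V=[(70,90,140),(70,-90,140),(-70,-90,140),(-70,90,140)]
    V+=[(70-145*np.cos(l),s*92,140+145*np.sin(l)) for s in(1,-1)]
    V+=[(0,108-125*np.cos(c),172+125*np.sin(c))]
    R=Ro.from_euler("z",a).as_matrix()
    return np.array(V)@R.T+[x,y,0]
def res(p):
    M=model(p)
    return np.r_[(proj("top",M)-top).ravel(),(proj(k,M[[3,0,1,2,4]])-w).ravel()/1.0]
r=least_squares(res,[543,60,0.17,1.75,1.75],loss="soft_l1");print(r.x,np.degrees(r.x[2]));print(r.fun.reshape(-1,2).round(1))
print(model(r.x).round())
```

```text
[5.43736609e+02 6.02768630e+01 1.51988167e-01 1.79915516e+00
 1.80350651e+00] 8.708280477232348
[[-1.3 -2.2]
 [ 0.6 -1.1]
 [ 0.5 -1.7]
 [-1.8  0.1]
 [-1.1 -0. ]
 [ 0.9 -0.8]
 [-0.1 -0.8]
 [-0.9  0. ]
 [ 0.3  1.1]
 [-1.   1.5]
 [-1.2  0.3]
 [-0.2 -2. ]]
[[599. 160. 140.]
 [627. -18. 140.]
 [488. -39. 140.]
 [461. 139. 140.]
 [631. 167. 281.]
 [659. -15. 281.]
 [523. 196. 294.]]
```

Run:
```python
from h import *
o0=[180,0,-7.5]
goto([448,-245,190],o0); move_l([448,-245,98],o0,speed=120); print(get_obs()['tcp_pos'],get_obs()['wrist_force'])
grip(8,60); wait(0.2); o=get_obs();print(o['grip_width'],o['wrist_force'],o['t'])
move_l([448,-245,150],o0,speed=80); wait(0.2); o=get_obs();print(o['grip_width'],o['wrist_force'],o['moment'],o['tcp_pos'])
move_l([448,-245,285],o0,speed=150); wait(.2)
o=get_obs();print(o['grip_width'],o['wrist_force'],o['tcp_pos'],o['t'])
np.save("w3.npy",{"o":o},allow_pickle=True)
cv2.imwrite("pics/w3.png",get_image("wrist")[:,:,::-1]);cv2.imwrite("pics/s3.png",get_image("scene")[:,:,::-1])
```

```text
[ 448.77145198 -245.38166482   98.82217481] [ 0.45511535  0.22144692 -0.52627477]
12.358036189849742 [0.7385005  0.50262426 2.49747351] 6.525
12.645481767990592 [-0.21556149 -0.18732408 -5.46813237] [-0.00101956  0.03401652  0.03305125] [ 447.45692649 -244.62504093  149.16280476]
13.235574748263954 [ 0.45073095  0.05117885 -5.87529207] [ 447.41052944 -244.55807632  283.52828683] 8.775
```

View pics/w3.png

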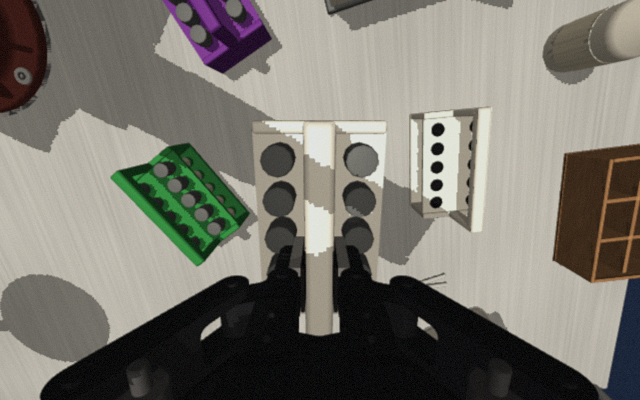

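View pics/s3.png

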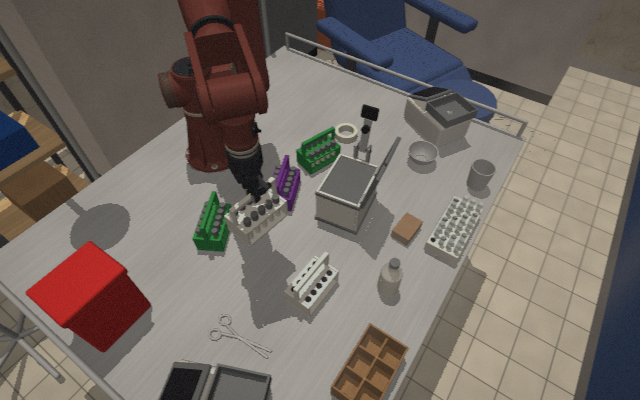

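Run:
```python
from h import *
o=np.load("w3.npy",allow_pickle=True).item()["o"];k=wristcal(o)
a=np.radians(-7.5);y=np.array([-np.sin(a),np.cos(a)]);x=np.array([np.cos(a),np.sin(a)])
for u in [(319,123)]:
    p=ray(k,u,o["tcp_pos"][2]+24)[:2]-o["tcp_pos"][:2];print(p@x,p@y)
# move over the box
p=[544,60]
for s in (0.5,1):pass
goto([544,60,285],[180,0,8.7]);wait(.3);o=get_obs();print(o['tcp_pos'],o['ee_rot'],o['wrist_force'],o['grip_width'],o['t'])
for n in("wrist","scene","top"): cv2.imwrite(f"pics/{n}4.png",get_image(n)[:,:,::-1])
np.save("w4.npy",{"o":o},allow_pickle=True)
s=cv2.imread("pics/scene4.png")[90:250,230:430];t=cv2.imread("pics/top4.png")[120:260,180:340]
cv2.imwrite("pics/c4.png",np.hstack([cv2.resize(s,(400,320)),cv2.resize(t,(366,320))]))
```

```text
-0.2259617944444834 68.9270819730251
[544.0606865   58.97920079 285.01871673] [ 1.79989500e+02 -1.11794802e-03  8.60324740e+00] [ 0.23330657  0.04415789 -6.40788437] 12.841329932790748 10.3917
```

View pics/wrist4.png

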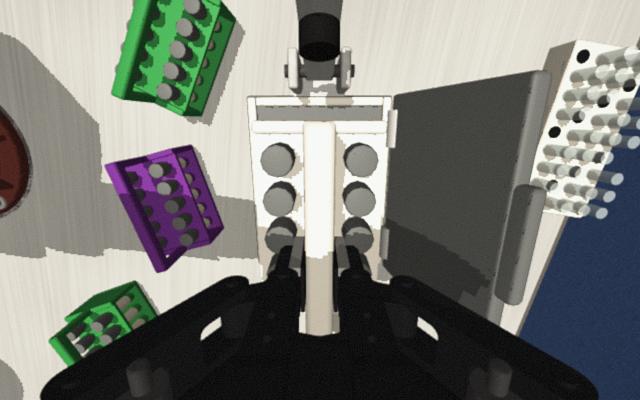

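View pics/c4.png

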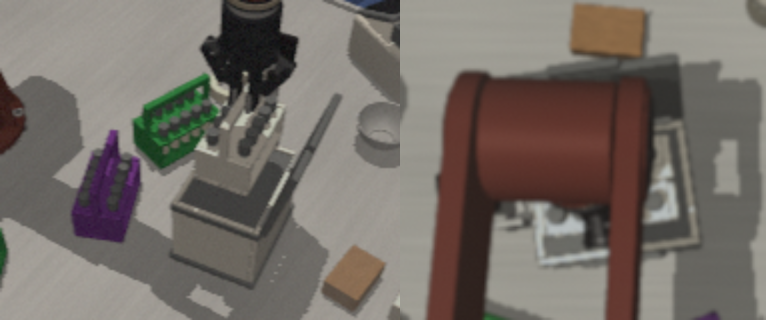

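Run:
```python
from h import *
o=np.load("w4.npy",allow_pickle=True).item()["o"];k=wristcal(o)
im=cv2.imread("pics/wrist4.png");cv2.imwrite("pics/w4c.png",cv2.resize(im[80:290,230:410],None,fx=2.8,fy=2.8))
P=np.array([ray(k,u,140) for u in [(248.5,97),(391,97)]]);print(P.round(1),P.mean(0),P[1]-P[0],np.degrees(np.arctan2(*(P[1]-P[0])[[1,0]])))
a=np.radians(8.7)
print("centre est",P.mean(0)[:2]-90*np.array([-np.sin(a),np.cos(a)]))
```

```text
[[463.3 138.9 140. ]
 [598.6 159.4 140. ]] [530.96058209 149.10960647 140.        ] [135.33684865  20.5178035    0.        ] 8.620705590065121
centre est [544.57405592  60.14515665]
```

View pics/w4c.png

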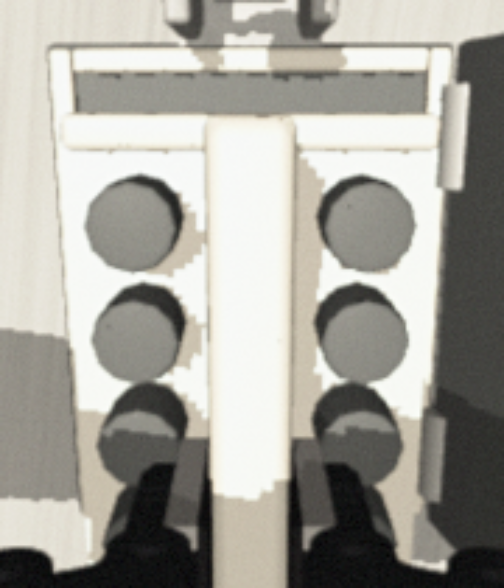

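Run:
```python
from h import *
A=[180,0,8.7]
move_l([544.5,60.8,170],A,speed=120);o=get_obs();print(o['tcp_pos'],o['wrist_force'])
move_l([544.5,60.8,115],A,speed=80);wait(.15);f0=get_obs()['wrist_force'][2];print(get_obs()['tcp_pos'],f0)
z=115
while z>101:
    z-=1.5;move_l([544.5,60.8,z],A,speed=30);o=get_obs();print(z,o['tcp_pos'][2],o['wrist_force'].round(1))
    if o['wrist_force'][2]>f0+5: break
wait(.2);o=get_obs();print(o['tcp_pos'],o['wrist_force'],o['t'])
cv2.imwrite("pics/w5.png",get_image("wrist")[:,:,::-1])
```

```text
[545.51473673  60.78520916 171.18584706] [ 1.40288024 -0.18435533 -6.1873356 ]
[545.38023058  60.76204232 115.95094418] -5.9703462865383115
113.5 113.61617624727648 [-0.1 -1.  -5.5]
112.0 111.81400903515754 [ 0.4  0.2 -5.7]
110.5 110.31801020564124 [-0.2 -0.3 -7.8]
109.0 108.81643483167649 [-0.1 -0.7 -7. ]
107.5 107.35972047245892 [-0.  -0.3 -6.8]
106.0 106.40777274532903 [ 1.1 -0.7 -5.2]
104.5 106.36692934786308 [-4.1  1.   5.6]
[545.08287535  60.81868195 106.37727217] [-4.88810916 -0.07853601  5.65088775] 14.5833
```

View pics/w5.png

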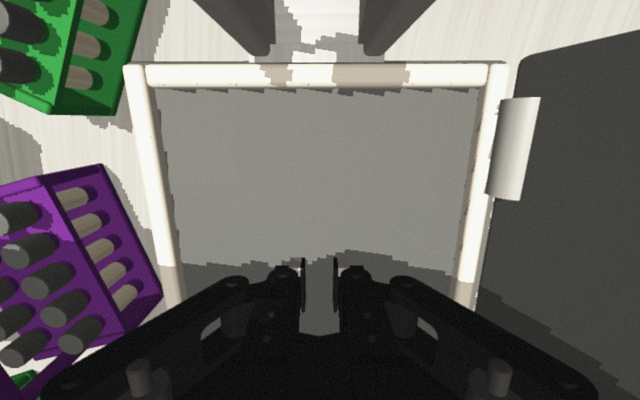

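Run:
```python
from h import *
o=get_obs();print(o['grip_width'],o['tcp_pos'],o['wrist_force'])
s=get_image("scene")[90:250,270:430,::-1];t=get_image("top")[120:260,180:340,::-1]
w=cv2.imread("pics/w5.png")[50:310,120:520]
cv2.imwrite("pics/c6.png",np.hstack([cv2.resize(s,(400,400)),cv2.resize(t,(400,400))]))
cv2.imwrite("pics/c6w.png",cv2.resize(w,None,fx=2,fy=2,interpolation=cv2.INTER_CUBIC))
```

```text
12.852857305692678 [545.0767151   60.82018721 106.36650512] [-4.23187266  0.02355993  6.07575884]
```

View pics/c6.png

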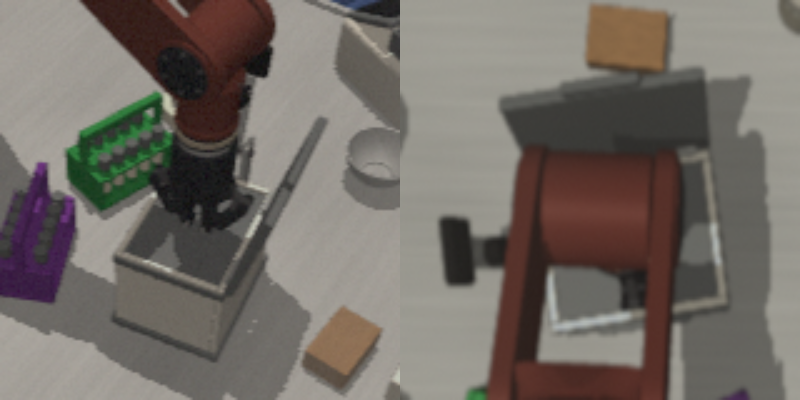

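View pics/c6w.png

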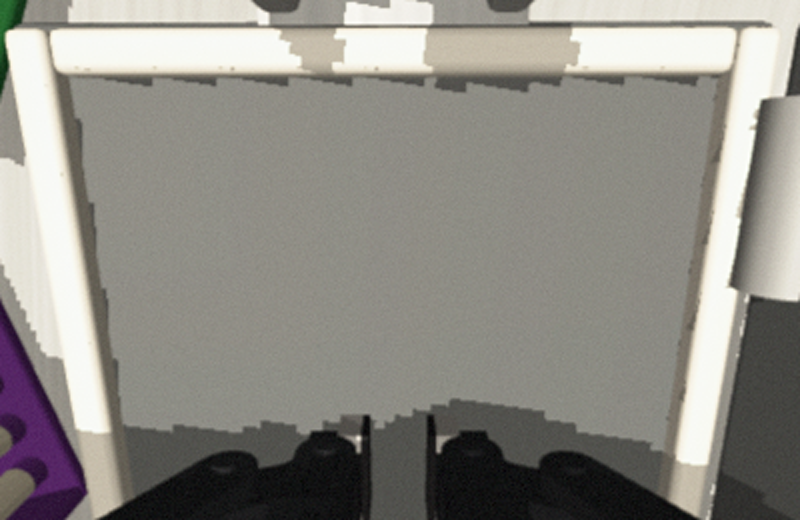

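The grey sheet below the rim hides the inside of the box, and the fingertips vanish through it too. So I'm relying on force. The rack's weight was carried down to 107 mm, contact came at 106.4 (expected 106.8), and the bar is still in the grip. Releasing.

Run:
```python
from h import *
A=[180,0,8.7]
move_l([544.5,60.8,106.2],A,speed=20);o=get_obs();print(o['tcp_pos'],o['wrist_force'])
grip(40);wait(.2);o=get_obs();print(o['grip_width'],o['tcp_pos'],o['wrist_force'])
move_l([544.5,60.8,150],A,speed=100);o=get_obs();print(o['wrist_force'])
move_l([544.5,60.8,320],A,speed=250);wait(.1);o=get_obs();print(o['wrist_force'],o['t'])
cv2.imwrite("pics/w7.png",get_image("wrist")[:,:,::-1])
```

```text
[544.88423585  60.77459071 106.36497497] [-0.79154318 -0.24084871 -1.21464604]
39.88674644916735 [544.63434856  60.78656941 106.31341715] [ 0.26418718 -0.73718092  0.517048  ]
[-0.83583702  0.97187203 -0.26484705]
[ 0.1486771  -0.26646485 -1.22961329] 17.0833
```

View pics/w7.png

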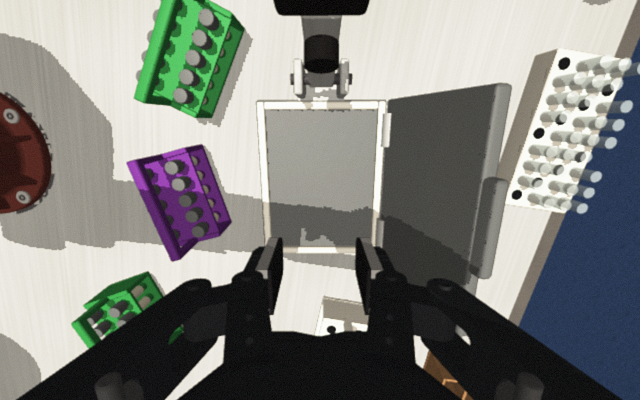

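```bash
cat >> h.py <<'E'
CY=np.radians(8.7);C0=np.array([544.5,60.5,0])
def cw(x,y,z): return list(Ro.from_euler("z",CY).as_matrix()@np.array([x,y,z])+C0)
A=[180,0,8.7]
E
python3 - <<'E'
from h import *
move_l(cw(60,-10,345),A,speed=300)
grip(0)
move_l(cw(152,-10,345),A,speed=300)
move_l(cw(152,-10,262),A,speed=250); print(get_obs()['tcp_pos'],get_obs()['wrist_force'])
r=125
for l in [1.8,1.6,1.4,1.2,1.0]:
    move_l(cw(70-r*np.cos(l)+12*np.sin(l)+14.5,-10,140+r*np.sin(l)+12*np.cos(l)),A,speed=120)
    o=get_obs();print(l,o['tcp_pos'].round(1),o['wrist_force'].round(1),round(o['t'],1))
cv2.imwrite("pics/s8.png",get_image("scene")[60:300,220:480,::-1].repeat(2,0).repeat(2,1))
E
```

```text
[695.40308387  73.50541288 262.12514908] [-0.14726925  0.07448666  0.57518652]
1.8 [670.4  69.5 262.3] [-0.5  0.2  0.1] 19.3
1.6 [645.4  65.8 265.2] [ 0.2 -0.1  0.5] 19.6
1.4 [620.3  62.  265. ] [ 0.   0.1 -0.2] 20.0
1.2 [595.8  58.3 260.6] [ 0.2 -0.  -0.4] 20.4
1.0 [572.8  54.8 251.4] [1.1 0.9 1. ] 20.7
```

View pics/s8.png

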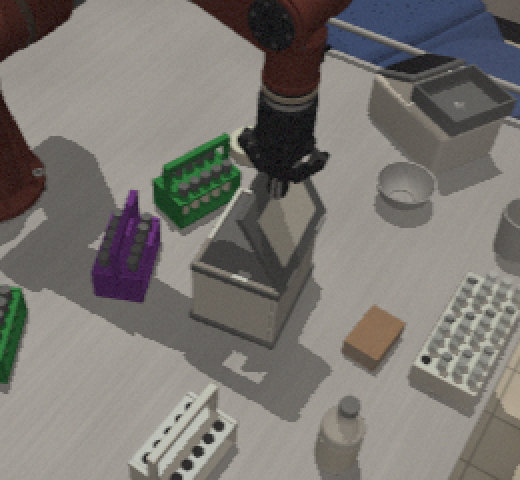

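The lid is following the finger, now at about 1 rad. Continuing down.

Run:
```python
from h import *
r=125
for l in [0.8,0.6,0.4,0.25,0.12,0.05]:
    move_l(cw(70-r*np.cos(l)+12*np.sin(l)+14.5,-10,140+r*np.sin(l)+12*np.cos(l)),A,speed=120)
    o=get_obs();print(l,o['tcp_pos'].round(1),o['wrist_force'].round(1),round(o['t'],1))
z=155
while z>143:
    z-=1.5;move_l(cw(-41,-10,z),A,speed=40);o=get_obs();print(z,o['tcp_pos'].round(1),o['wrist_force'].round(1),round(o['t'],1))
    if o['wrist_force'][2]>14: break
wait(.2);o=get_obs();print(o['tcp_pos'].round(1),o['wrist_force'].round(1))
cv2.imwrite("pics/s9.png",get_image("scene")[60:300,220:480,::-1].repeat(2,0).repeat(2,1))
```

```text
0.8 [551.9  51.6 237.7] [ 0.4 -1.   0.3] 21.1
0.6 [534.2  48.9 220.2] [0.3 0.4 0. ] 21.5
0.4 [520.1  46.8 199.4] [0.7 0.2 0.3] 21.9
0.25 [512.3  45.6 182.1] [0.3 0.2 0.5] 22.2
0.12 [507.8  44.9 166.5] [-0.2  0.2 -0.1] 22.4
0.05 [506.5  44.6 158. ] [-0.6 -0.5 -0.4] 22.7
153.5 [505.2  44.4 153.3] [-0.8 -0.9 -0.5] 23.0
152.0 [505.5  44.4 152. ] [ 0.8 -0.1  0.9] 23.2
150.5 [505.6  44.4 152. ] [-3.8  0.6  7.2] 23.5
149.0 [505.7  44.4 151.9] [-6.8  0.3 14.7] 23.7
[505.7  44.4 151.9] [-6.7 -0.7 14.1]
```

View pics/s9.png

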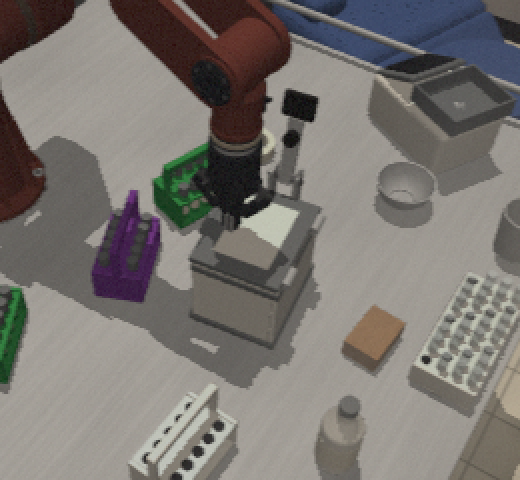

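Run:
```python
from h import *
move_l(cw(-41,-10,200),A,speed=150); wait(.1);print(get_obs()['wrist_force'].round(1))
im=get_image("scene");cv2.imwrite("pics/s10.png",cv2.resize(im[90:250,290:420,::-1],None,fx=3.7,fy=3.7))
move_l(cw(-41,-10,370),A,speed=300)
cv2.imwrite("pics/w10.png",get_image("wrist")[:,:,::-1])
print(get_obs()['t'])
```

```text
[-0.8  0.1  0.1]
25.375
```

View pics/s10.png

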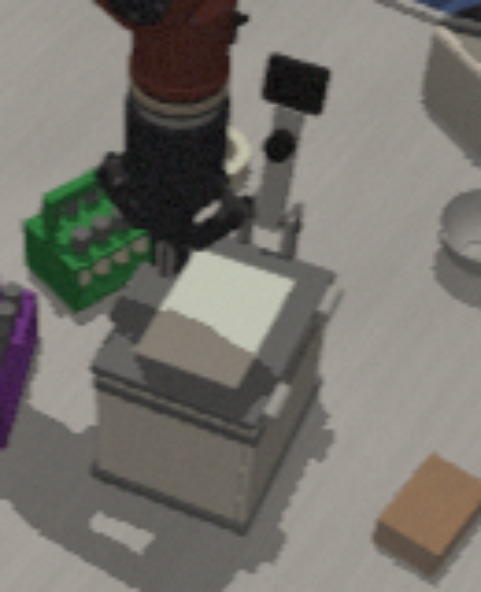

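View pics/w10.png

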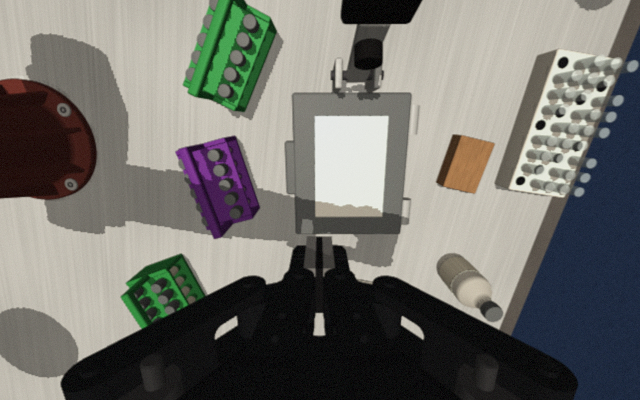

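The lid lies flat on the rim, with the tab at (290,167) and the clamp still upright. Now the clamp.

Run:
```python
from h import *
move_l(cw(0,120,375),A,speed=350)
move_l(cw(0,192,375),A,speed=300)
move_l(cw(0,192,292),A,speed=200)
r=125
def T(c): return cw(0,108-r*np.cos(c)+6*np.sin(c)+11,172+r*np.sin(c)+6*np.cos(c))
for c in [1.8,1.6,1.4,1.2]:
    move_l(T(c),A,speed=120)
    o=get_obs();print(c,o['tcp_pos'].round(1),o['wrist_force'].round(1),round(o['t'],1))
im=get_image("scene");cv2.imwrite("pics/s11.png",cv2.resize(im[70:250,270:420,::-1],None,fx=3.3,fy=3.3))
```

```text
1.8 [522.  211.8 293.7] [-0.5  1.3 -0.3] 27.4
1.6 [525.1 187.6 296.8] [-0.3  0.4  0.8] 27.7
1.4 [528.8 162.7 296. ] [-0.5 -0.4  0.2] 28.1
1.2 [532.4 138.6 290.5] [ 0.3 -0.1 -0.2] 28.4
```

View pics/s11.png

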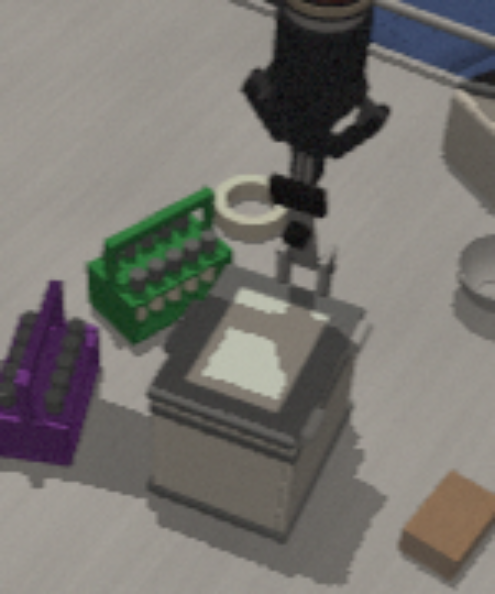

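Run:
```python
from h import *
r=125
def T(c): return cw(0,108-r*np.cos(c)+6*np.sin(c)+11,172+r*np.sin(c)+6*np.cos(c))
for c in [1.0,.8,.6,.4,.25,.12,.05]:
    move_l(T(c),A,speed=120)
    o=get_obs();print(c,o['tcp_pos'].round(1),o['wrist_force'].round(1),round(o['t'],1))
z=181.5
while z>169:
    z-=1.5;move_l(cw(0,-8,z),A,speed=40);o=get_obs();print(z,o['tcp_pos'].round(1),o['wrist_force'].round(1),round(o['t'],1))
    if o['wrist_force'][2]>15: break
wait(.3);o=get_obs();print(o['tcp_pos'].round(1),o['wrist_force'].round(1))
move_l(cw(0,-8,230),A,speed=150)
move_l(cw(-20,-60,370),A,speed=300);wait(.2);o=get_obs();print(o['wrist_force'].round(1),o['t'])
im=get_image("scene");cv2.imwrite("pics/s12.png",cv2.resize(im[70:330,200:480,::-1],None,fx=2.2,fy=2.2))
cv2.imwrite("pics/w12.png",get_image("wrist")[:,:,::-1])
```

```text
1.0 [535.8 116.1 280.1] [ 0.3  0.3 -0.4] 28.8
0.8 [538.7  95.9 265.2] [-0.6  0.5  0. ] 29.2
0.6 [541.1  79.  246.6] [-0.1  0.2 -0. ] 29.6
0.4 [543.   66.4 225.5] [-0.5  0.5 -0.7] 29.9
0.25 [544.1  59.9 208.3] [-0.4 -0.5  0.3] 30.2
0.12 [544.6  56.2 192.4] [0.1 0.3 0.4] 30.5
0.05 [545.   55.  183.9] [ 0.1 -0.  -0.7] 30.8
180.0 [545.6  52.4 179.8] [ 0.3 -0.5  0. ] 31.0
178.5 [545.7  52.5 178.4] [-0.2  0.8 -0.3] 31.3
177.0 [545.9  52.5 178. ] [-0.8 -0.3  5. ] 31.5
175.5 [545.9  52.6 177.9] [-4.3 -0.7 11.2] 31.8
174.0 [546.   52.6 177.8] [-7.6 -0.3 15.6] 32.0
[545.9  52.6 177.8] [-7.6  0.3 16.2]
[-0.7 -0.3  0.7] 33.7
```

View pics/s12.png

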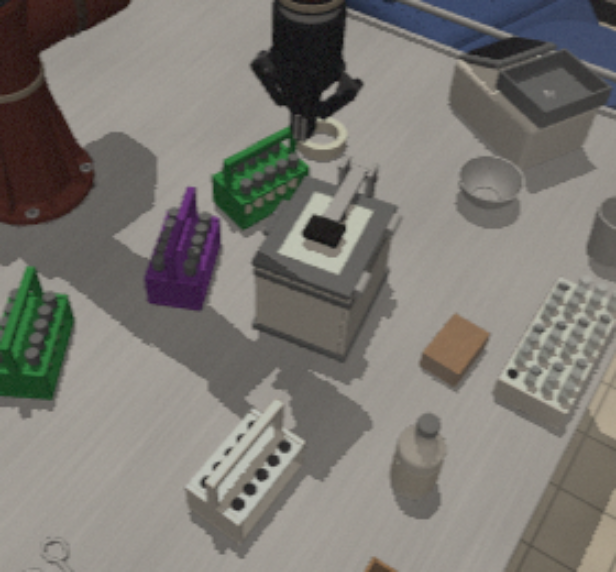

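View pics/w12.png

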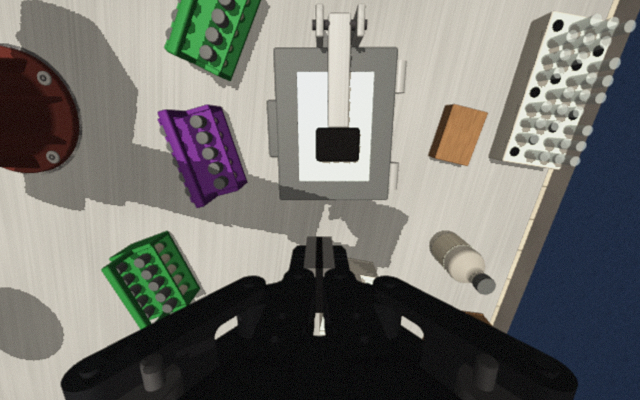

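The clamp lies flat across the shut lid, with the paddle at wrist (338,144). It stopped at 177.8 mm against the expected 178. The gripper is clear of everything, so I'm handing in.

Run:
```python
from station import *
print(sign_off())
```

```text
the job is handed in; nothing more can be done
None
```

The full rack is in the transport box, the lid is shut and the clamp is down. I handed the job in at about 34 s; the hand-in reported no verdict. I identified the full rack by its raised grey caps. The empty white rack and the green and purple ones were not handled.

**Rack:** I gripped it by the bar and lowered it slowly until it touched the floor of the box, with the tool end at 106.4 mm (expected 106.8). The weight stayed on the gripper down to about 107 mm, and I released it with almost no load.

**Lid and clamp:** The lid stopped at 151.9 mm (should be 152) and the clamp paddle at 177.8 mm (should be 178), each pressed with about 15 N. The last pictures show both lying flat and the gripper clear of everything.

**Not confirmed by sight:** A grey surface drawn just below the rim hides the inside of the box in every picture. That the rack stands upright on the floor rests on the force and height readings and on the picture from just before lowering, not on an image of it inside.

**Bystanders:** In the last pictures I saw no movement of the bystanders in view, but I did not measure their positions.

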